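# Fit the lift-out tray in the mirror casket and hold its lid at the viewing angle

## Task

Lower the loose metal tray into the open wooden casket so that its two holes go over the two pins and it rests flush on the ledges, and let go of it. Then bring the casket's mirror lid, which leans back, forward until it is 60 degrees open from shut and hold it there for the customer: the lid has no stay and would fall shut, so finish while still holding it, with nothing but the robot carrying it. Do not drop the tray or let the lid fall shut, and leave the other wares where they stand.

Things in the scene. Friction and masses are not known exactly. Their poses are not given: they have to be found in the camera images.
- seat (a point): Point of the wooden casket (open box fixed to the table, 170 deep x 230 wide x 105 high mm; inside 156 x 216): its centre in plan, at the height of the two ledges (40 above the table, 34 wide, along the left and right inner walls) on which the tray's underside rests when seated. x: from the front to the hinge side, y: across to the left, z: up.
- pin_left (a point): Tip of the left steel pin, 80 mm to the +y side of the seat. The pin is 8 mm in diameter, stands 18 mm up from the ledge and is tapered over its top 5 mm to 3.6 mm.
- pin_right (a point): Tip of the right pin, 80 mm to the -y side of the seat; same pin.
- tray_grip (a point): Loose silver-coloured metal tray, about 0.35 kg, flat on the table: plate 125 (x) x 190 (y) x 6 mm, 4 mm high strips on its two long edges, two 10.5 mm through holes at y = +80 and -80, and an upright grip in the middle, 50 long (x), 12 thick (y), top 56 above the underside. This point is inside the grip, 34 above the underside, so 34 above the seat when seated. Either way round fits.
- lid (a joint): Opening angle of the lid in rad: 0 shut, pi/2 upright, 1.9 (109 degrees) leaning back on its stop. 60 degrees is 1.047. It starts on or near that stop; the hinge has only slight friction, so forward of upright it falls shut by itself.
- lid_hinge (a point): Point 6 mm from the hinge axis along this frame's z (half the lid's thickness), in the middle of the lid's width; turns with the lid. The axis itself runs along the casket's y, 85 mm behind the seat (+x) and 105.5 mm above the table. Axes: -x along the lid from hinge to free edge, z the normal of the lid's outer face.
- lid_edge (a point): Middle of the lid's free edge, half-way through its thickness. The lid is a flat wooden panel, 170 mm from hinge to free edge, 230 wide, 12 thick, about 0.4 kg, mirror on the inner face, brass roundel outside, no handle: its edge can be pinched. Axes as lid_hinge.
- candlestick: Bystander, leave alone: brass candlestick 130 tall, 56 across its foot (mm); origin under its centre.
- sugar_bowl: Bystander, leave alone: lidded brass sugar bowl 90 tall, 94 across (mm); origin under its centre.
- ewer: Bystander, leave alone: silver-coloured pot with black handle and spout, 160 tall, about 140 from spout to handle (mm); origin under its centre.
- clock: Bystander, leave alone: round brass desk clock on a wooden foot, 100 tall, 90 wide (mm); origin under its centre.
- dish: Bystander, leave alone: lidded silver-coloured bowl 90 tall, 94 across (mm); origin under its centre.
- holder: Bystander, leave alone: short silver-coloured candle holder 90 tall, 60 across its foot (mm); origin under its centre.
- gift_box: Bystander, leave alone: small black gift box 60 x 40 x 35 tall (mm); origin under its centre.
Things that resemble listed ones, but are neither listed nor needed, are in the scene too. What is shaped like the part that bears tray_grip but orange or pink is not meant.

How it is judged:
By the outcome, as a careful person would: the job done as asked, in the order asked, and still so for the second after the job is handed in, while the arm keeps its last pose, push and grip.
It also fails if it takes over 72 s, if anything falls off the work surface, if the arm or the gripper's body presses on something with over 40 N, if the wrist force passes 120 N, or if a joint passes its speed limit or range.

## Robot

A 7-joint arm with a two-finger parallel gripper is mounted at the origin on the work surface. World frame = base frame: x ahead of the robot, y to its left, z up, the work surface at z = 0. Lengths are in m, angles in rad, forces in N, time in s.
With the tool pointing down it reaches from about 0.4 to 0.85 m from the base axis. Payload 10.4 kg.
Tool frame: the origin (TCP) lies between the finger pads; the fingertips stand 22 mm ahead of it and the grasp point (between the pads) lies 3 mm ahead of it; z points along the fingers, y is the line along which they close (so a half turn about z gives the same grasp; the last joint's range is limited). The gripper opens to 85 mm and grips with 20 to 120 N. Pads are 22 mm wide; open, the fingers measure 114 mm over their backs; the gripper's body (76 mm by 85 mm) begins 54 mm behind the grasp point. The pads swing forward as they close: fully open they stand 13 mm farther back than shut.
Start: joints at [-1.261, 0.332, -0.065, 1.46, 0.022, 1.35, -0.088], TCP at [0.204, 0.591, 0.253] pointing down, gripper open.
Joint ranges: [-2.6, 2.6], [-0.5, 2.12], [-1.47, 1.34], [0.16, 2.42], [-1.27, 4.41], [0.06, 2.06], [-2.6, 2.6]. Speed limits (rad/s): [2.22, 2.22, 2.79, 2.79, 3.14, 3.14, 3.14].

## Interface

Orientations are given as a unit quaternion [x, y, z, w].
In Python, from workcell import manip, camera, ticket, boxes_of, outline_of gives the robot as it stands.
- The arm moves only by the tool carry_out, never from a script. Its argument "deltas" is a list of rows, each a list of 5 numbers: the shift along the tool's x, y, z as a fraction of full scale, then the turn about the tool's z as a fraction of full scale, then the opening, from -1 (shut) to 1 (fully open), so that 0 is half open. In form: [[tx, ty, tz, spin, gripper], ...]. A call has 1 to 20 rows; each row is the pose to reach, as a shift and turn from the pose commanded when the call began, along the tool's axes at that moment; what a row does not reach only later rows make up. Full scale, the value 1, is 150 mm for a shift and 30 degrees for a turn. A row lasts 1/8 s, in which the tool goes at most 62.5 mm and 10.7 degrees, less where a joint would pass 70% of its speed; a pose out of reach is approached as far as the arm can. A call with a number of a shift or a turn outside -1 to 1 is refused whole. A call with a gripper value outside its range is refused whole. The fingers move at their own pace and stop on an object; "force" is the grip in N (left out, the last holds). Time passes only in rows, so rows that repeat a pose let the fingers close. It gives the time, the measured TCP pose, the force, the opening and the grip force at its end, in the units of the state.
- manip.get_obs(): the state, without advancing time (a new reading comes with each control period).
- camera(name): name is "side" or "top"; returns a dict with "img" (480x640x3 uint8, red, green, blue), "depth" (480x640 float32, m along the optical axis (not along the pixel's ray), 0 where there is no reading), "vertical_fov" (degrees; the focal length in pixels is half the picture's height over the tangent of half this angle, whatever the lens; pixels are square), "cx", "cy" (the principal point, pixels), "R" (3x3) and "t" (3): a world point X has camera coordinates R X + t. Camera axes: x right, y down, z forward; pixel columns grow to the right and rows downward; lengths in m; the calibration is good to about 2 mm. A picture is of the moment at which its call begins.
- ticket.hand_in(): hands the job in; it is judged then, once.
Trained networks look in a picture, given as the dict that the camera call returned (one of the last four; its "shot" number tells which), for a name from the list of things; names that differ only in an ending like _2 or _b are one class to them, and where a whole thing is asked for, a point or a joint stands for the part that bears it (a point fixed in the world has none). Each returns a list of dicts, best first, with "conf" (0 to 1); they miss things now and then, are a little off and sometimes report something else, mostly with a low value. They report only what shows in the picture. A call takes as long as a camera call. They do not tell look-alikes from the thing itself.
- boxes_of(query, picture): "position" ([x, y, z] in m, in world coordinates, good to about 4 mm: the middle of the surface that is visible of it).
- outline_of(query, picture): "region" (480x640 bool, what is visible of it).
The state is a dict: "clock": time; "joint_pos": joint angles; "joint_velocities": joint speeds; "tau": joint torques, N m; "position": TCP position; "ee_rot": TCP orientation; "ft_force": force on the tool from outside, world axes, zero at the start; "torque": the same for the moment, N m; "grip_width": opening from 0.0 (shut) to 1.0 (fully open); "grasp_force": force on a finger pad.
Only numpy, scipy, OpenCV 4.12 (cv2) and the standard library are available. Lean on these libraries where they do the work, as an engineer would, in place of code of your own. Each camera call takes 0.05 s, during which the arm holds its last target. There are 200 camera calls.

## Working session

There is one attempt and no reset: what is moved stays moved. The work goes in short steps, Python scripts to look and compute and a tool call to move; the robot and the scene stay as the last step left them, time stands still between calls to the robot, and variables do not carry over. Pictures are saved under pics/ and viewed, at most 10 in all, crops included, and the job is handed in when it is done.

Besides the shell and the picture viewer there is one more tool, called after "Request:" by a JSON object that holds its "method" and its "body", one argument or row to a line. carry_out: Moves the arm, as the interface text tells. Its arguments: {"type":"object","properties":{"deltas":{"type":"array","items":{"type":"array","items":{"type":"number"}}},"force":{"type":"number"}},"required":["deltas"]}

```bash
mkdir -p pics; cat > h.py <<'E'
import numpy as np, cv2
from workcell import manip, camera, ticket, boxes_of, outline_of
from scipy.spatial.transform import Rotation as Ro
def pts(c):
    f=240/np.tan(np.radians(c["vertical_fov"])/2)
    v,u=np.mgrid[:480,:640]; d=c["depth"].astype(float)
    P=np.stack([(u-c["cx"])/f*d,(v-c["cy"])/f*d,d],-1)
    W=(P-c["t"])@np.asarray(c["R"]); W[d==0]=np.nan
    return W
def save(c,n): cv2.imwrite(f"pics/{n}.png",np.ascontiguousarray(c["img"][:,:,::-1]))
E
python3 - <<'E'
from h import *
np.set_printoptions(precision=4,suppress=True)
o=manip.get_obs();print({k:np.round(v,3) for k,v in o.items()})
for n in("top","side"):
    c=camera(n);save(c,n+"0");print(n,c["vertical_fov"],c["cx"],c["cy"],-np.asarray(c["R"]).T@c["t"])
    for q in["tray_grip","lid","pin_left","lid_edge","candlestick","sugar_bowl","ewer","clock","dish","holder","gift_box"]:
        print(q,[(np.round(b["position"],3).tolist(),round(b["conf"],2)) for b in boxes_of(q,c)[:4]])
E
```

```text
{'clock': np.float64(0.0), 'joint_pos': array([-1.261,  0.333, -0.065,  1.461,  0.022,  1.35 , -0.088]), 'joint_velocities': array([-0.001,  0.   , -0.001, -0.001,  0.   , -0.001,  0.001]), 'tau': array([ -0.001, -62.544,   0.049, -39.161,   0.016,   0.01 ,   0.   ]), 'position': array([0.204, 0.59 , 0.253]), 'ee_rot': array([ 0.166,  0.986, -0.001, -0.   ]), 'ft_force': array([-0.891, -0.515,  0.02 ]), 'torque': array([0.021, 0.004, 0.039]), 'grasp_force': np.float64(0.0), 'grip_width': np.float64(0.999)}
top 51.23540805974395 315.2549265621791 238.1122638018925 [0.1951 0.1147 1.7874]
tray_grip [([0.346, 0.668, 0.008], 0.7), ([0.209, 0.338, 0.01], 0.69), ([0.454, 0.218, 0.009], 0.66)]
lid [([0.593, -0.155, 0.203], 0.65), ([0.537, -0.175, 0.075], 0.4)]
pin_left [([0.534, -0.175, 0.076], 0.88), ([0.415, 0.429, 0.018], 0.27)]
lid_edge [([0.593, -0.154, 0.204], 0.88)]
candlestick [([0.526, 0.007, 0.06], 0.61), ([0.583, -0.431, 0.049], 0.52)]
sugar_bowl [([0.685, 0.001, 0.059], 0.69)]
ewer [([0.577, 0.46, 0.094], 0.89)]
clock [([0.583, -0.43, 0.05], 0.71)]
dish [([0.429, -0.418, 0.068], 0.55)]
holder [([0.42, 0.43, 0.018], 0.72)]
gift_box [([0.389, 0.006, 0.037], 0.63), ([0.537, -0.179, 0.072], 0.63), ([0.593, -0.153, 0.202], 0.57)]
side 46.00662748144011 322.37345708434157 239.3503208795299 [-0.3217 -0.8028  1.0758]
tray_grip [([0.453, 0.21, 0.006], 0.84), ([0.424, 0.668, 0.009], 0.6), ([0.255, 0.334, 0.008], 0.5)]
lid [([0.588, -0.163, 0.196], 0.77)]
pin_left [([0.558, -0.168, 0.096], 0.61)]
lid_edge [([0.594, -0.165, 0.189], 0.72)]
candlestick [([0.525, -0.001, 0.098], 0.71)]
sugar_bowl [([0.559, -0.17, 0.098], 0.28)]
ewer [([0.579, 0.449, 0.079], 0.92)]
clock [([0.586, -0.449, 0.05], 0.7)]
dish [([0.421, -0.435, 0.06], 0.58), ([0.554, -0.17, 0.103], 0.52)]
holder [([0.42, 0.429, 0.026], 0.73)]
gift_box [([0.388, -0.011, 0.032], 0.71)]
```

View pics/top0.png

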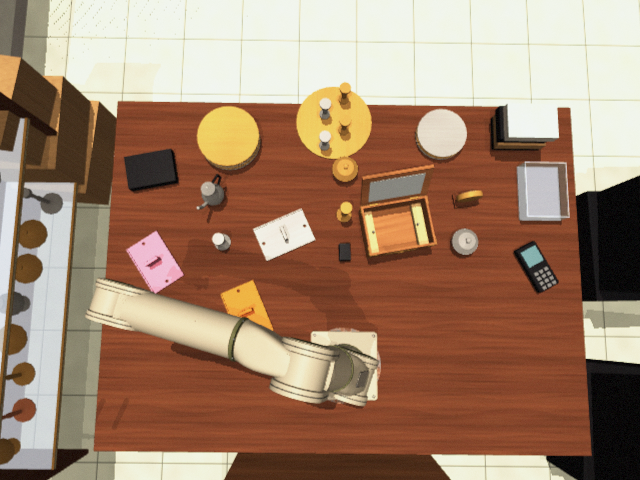

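View pics/side0.png

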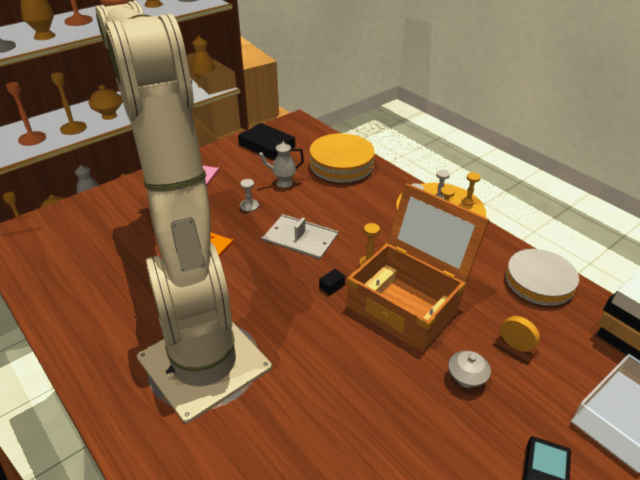

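The top view shows the silver tray at (284,234), its grip near (285,233), and the open casket at (398,227) with the lid leaning back at (397,185). The orange and pink trays are decoys. The candlestick at (345,212) and gift box at (345,252) stand between tray and casket. Next I measure the exact poses.

```bash
python3 - <<'E'
from h import *
np.set_printoptions(precision=4,suppress=True)
for n in("top","side"):
    c=camera(n);W=pts(c);hsv=cv2.cvtColor(c["img"],cv2.COLOR_RGB2HSV)
    table=W[(abs(W[...,2])<.02)&(W[...,0]>.2)&(W[...,0]<.7)&(abs(W[...,1])<.4)]
    print(n,"tablez",np.median(table[:,2]))
    for b in outline_of("tray_grip",c):
        m=b["region"];P=W[m];p=np.nanmedian(P,0)
        if abs(p[1]-.215)>.08: continue
        pl=P[(P[:,2]<.013)];hi=P[(P[:,2]>.025)]
        r=cv2.minAreaRect((pl[:,:2]*1000).astype(np.float32));print("plate",b["conf"],r,np.median(pl[:,2]))
        top=hi[hi[:,2]>.045]
        if len(top)>4: print("grip n",len(hi),len(top),"rect",cv2.minAreaRect((top[:,:2]*1000).astype(np.float32)),top.mean(0),top[:,2].max())
    R=W[(abs(W[...,2]-.105)<.008)&(abs(W[...,0]-.53)<.16)&(W[...,1]<-.03)&(W[...,1]>-.32)]
    print("rim",len(R),cv2.minAreaRect((R[:,:2]*1000).astype(np.float32)),np.median(R[:,2]))
    L=W[(W[...,2]>.125)&(W[...,2]<.32)&(abs(W[...,0]-.62)<.13)&(W[...,1]<-.04)&(W[...,1]>-.32)]
    m=np.median(L,0);u,s,vt=np.linalg.svd(L-m,full_matrices=False);print("lid",len(L),m,vt[2],s,L[:,2].max())
E
```

```text
top tablez 0.0013963882368582163
plate 0.64 ((455.24169921875, 217.68927001953125), (127.23087310791016, 189.58343505859375), 24.140634536743164) 0.00645502694509888
grip n 54 52 rect ((455.0528259277344, 217.26449584960938), (51.477012634277344, 11.837031364440918), 23.959299087524414) [0.4535 0.2164 0.056 ] 0.06582198071512427
rim 615 ((480.11419677734375, -176.60423278808594), (181.8332061767578, 233.2109832763672), 10.097655296325684) 0.10517594700929547
lid 1883 [ 0.5948 -0.154   0.2101] [-0.9235 -0.1705  0.3437] [2.8892 2.0058 0.1322] 0.2741032133671413
side tablez -0.0007260269971416767
plate 0.97 ((458.2008056640625, 220.83041381835938), (148.34371948242188, 203.44497680664062), 25.73404312133789) 0.004517679245971251
grip n 111 61 rect ((452.1716003417969, 213.49603271484375), (49.86935043334961, 14.327536582946777), 27.369447708129883) [0.4502 0.2107 0.0517] 0.060165938800523365
rim 1398 ((481.3846435546875, -178.2105255126953), (188.3800506591797, 235.6433868408203), 10.72213077545166) 0.10377545796546875
lid 5168 [ 0.5946 -0.1658  0.1998] [-0.9275 -0.1751  0.3303] [4.8027 3.1349 0.2122] 0.2689680531200926
```

```bash
python3 - <<'E'
import cv2,numpy as np
a=cv2.imread("pics/top0.png");b=cv2.imread("pics/side0.png")
A=cv2.resize(a[155:275,240:440],(800,480),interpolation=cv2.INTER_CUBIC)
cv2.imwrite("pics/crop1.png",A)
E
```

```text
(no output)
```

View pics/crop1.png

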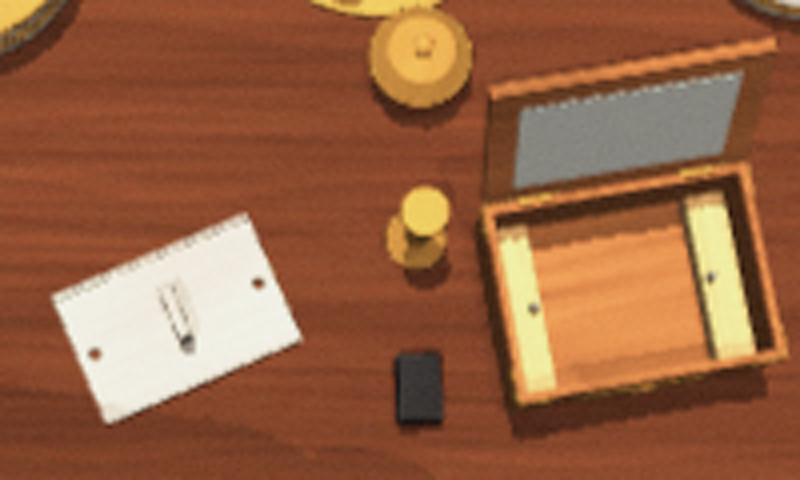

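```bash
cat >> h.py <<'E'
def ray(c,u,v,z):
    f=240/np.tan(np.radians(c["vertical_fov"])/2);R=np.asarray(c["R"]);o=-R.T@c["t"]
    d=R.T@np.array([(u-c["cx"])/f,(v-c["cy"])/f,1]);return o+d*(z-o[2])/d[2]
def proj(c,X):
    f=240/np.tan(np.radians(c["vertical_fov"])/2);p=np.asarray(c["R"])@X+c["t"];return p[:2]/p[2]*f+[c["cx"],c["cy"]]
def blob(c,X,r=5,z=None):
    "dark blob near projected X: subpixel centroid -> world at height z"
    u,v=np.round(proj(c,np.array(X))).astype(int)
    g=c["img"].astype(float).sum(2)[v-r:v+r+1,u-r:u+r+1];w=np.clip(np.median(g)-40-g,0,None)
    yy,xx=np.mgrid[-r:r+1,-r:r+1];w[np.hypot(yy,xx)>r]=0
    uu,vv=u+(w*xx).sum()/w.sum(),v+(w*yy).sum()/w.sum()
    return np.array([uu,vv]),ray(c,uu,vv,X[2] if z is None else z),w
E
python3 - <<'E'
from h import *
np.set_printoptions(precision=4,suppress=True,linewidth=150)
from numpy import sin,cos,radians as rd
cs=[camera("top") for _ in range(3)]
c=dict(cs[0]);c["img"]=np.mean([k["img"] for k in cs],0)
for nm,(u,v),z in[("pL",(373.1,232.1),.05),("pR",(417.4,224.1),.05),("hL",(263.5,243.2),.007),("hR",(304.5,225.6),.007)]:
    X=ray(c,u,v,z)
    for r in (3,4): 
        q,P,w=blob(c,X,r); print(nm,r,q,P)
    print(w.astype(int))
s=camera("side")
print([proj(s,blob(c,ray(c,u,v,.05),3)[1]) for u,v in((373.1,232.1),(417.4,224.1))])
cv2.imwrite("pics/sidec.png",cv2.resize(s["img"][220:350,330:490,::-1],(800,650))[:600])
E
```

```text
pL 3 [373.3496 231.7411] [ 0.4623 -0.099   0.05  ]
pL 4 [374.1906 231.5673] [ 0.463 -0.102  0.05 ]
[[  0   0   0   0   0   0   0   0   0]
 [  0   0   0   0   0   0 140   0   0]
 [  0   0   0   0   0   0  90 113   0]
 [  0   0   0 127 135  36  49  99   0]
 [  0   0   0 186 240 130  29  99  97]
 [  0   0   0  23 146  21   0  89   0]
 [  0   0   0   0   0   0   0  80   0]
 [  0   0   0   0   0   0   0   0   0]
 [  0   0   0   0   0   0   0   0   0]]
pR 3 [415.8546 224.3721] [ 0.4905 -0.249   0.05  ]
pR 4 [414.9835 224.4907] [ 0.49   -0.2459  0.05  ]
[[  0   0   0   0   0   0   0   0   0]
 [  0   0   0   0   0   0   0   0   0]
 [  0 215   0   0   0   0   0   0   0]
 [  0 265  44  15 166  31   0   0   0]
 [324 324 142  94 296 116   0   0   0]
 [  0 363 198  38 211  54   0   0   0]
 [  0 379 206   0  15   0   0   0   0]
 [  0   0 241   0   0   0   0   0   0]
 [  0   0   0   0   0   0   0   0   0]]
hL 3 [263.221  243.0231] [0.4231 0.2909 0.007 ]
hL 4 [263.2222 243.023 ] [0.4231 0.2909 0.007 ]
[[  0   0   0   0   0   0   0   0   0]
 [  0   0   0   0   0   0   0   0   0]
 [  0   0   0  14   9   0   0   0   0]
 [  0   0 107 265 223  15   0   0   0]
 [  0   0 287 398 319  89   0   0   0]
 [  0   0 110 262 215  19   0   0   0]
 [  0   0   0  34  19   0   0   0   0]
 [  0   0   0   0   0   0   0   0   0]
 [  0   0   0   0   0   0   0   0   0]]
hR 3 [304.1092 225.3321] [0.4892 0.1453 0.007 ]
hR 4 [304.1098 225.3323] [0.4892 0.1453 0.007 ]
[[  0   0   0   0   0   0   0   0   0]
 [  0   0   0   0   0   0   0   0   0]
 [  0   0   0  60 149  70   0   0   0]
 [  0   0   4 328 458 323  43   0   0]
 [  0   0   0 188 343 243  43   0   0]
 [  0   0   0   0  89  36   0   0   0]
 [  0   0   0   0   0   0   0   0   0]
 [  0   0   0   0   0   0   0   0   0]
 [  0   0   0   0   0   0   0   0   0]]
[array([377.0225, 280.8608]), array([427.9935, 308.8995])]
```

View pics/sidec.png

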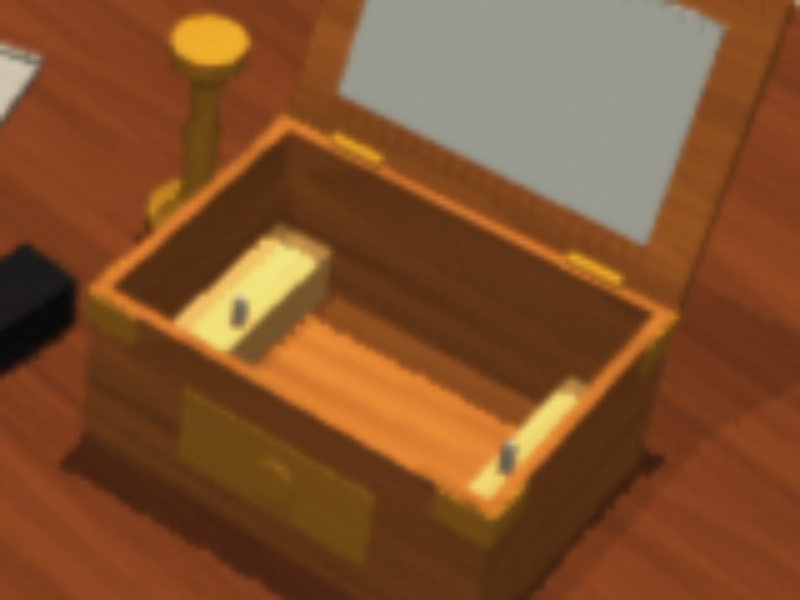

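The side view shows pins at about (378,282) and (431,311) and the lid leaning back, with the ledges clear. Now I compute the seat pose and the first move.

```bash
cat >> h.py <<'E'
def go(x,y,z,ang):
    "print fractions to reach TCP xyz, tool-y heading ang (deg, mod 180)"
    o=manip.get_obs();R=Ro.from_quat(o["ee_rot"]).as_matrix()
    d=R.T@(np.array([x,y,z])-o["position"]);ty=R[:,1];h=np.degrees(np.arctan2(ty[1],ty[0]))
    dz=(ang-h+90)%180-90
    print("t",o["clock"].round(2),"pos",o["position"].round(4),"head",h.round(2),"shift",(d/.15).round(3),"spin",round(-dz/30,3),"f",o["ft_force"].round(1),"w",o["grip_width"].round(3),o["grasp_force"].round(1),"j",o["joint_pos"].round(2))
E
python3 - <<'E'
from h import *
np.set_printoptions(precision=4,suppress=True,linewidth=150)
c=camera("top");s=camera("side")
a,b=ray(c,372.86,231.9,.053),ray(c,417.05,224.15,.053)
print("top pins",a,b,(a+b)/2,np.linalg.norm(a-b),np.degrees(np.arctan2(b[0]-a[0],a[1]-b[1])),proj(s,a),proj(s,b))
a,b=ray(s,378,282.4,.05),ray(s,431.4,311.2,.05);print("side",a,b,(a+b)/2,np.linalg.norm(a-b))
# side holes
for X in([.4231,.2909,.006],[.4892,.1453,.006]): print(blob(s,X,4)[:2],blob(s,X,3)[1])
go(.4562,.2181,.16,114.4)
E
```

```text
top pins [ 0.4613 -0.0969  0.053 ] [ 0.4908 -0.2526  0.053 ] [ 0.476  -0.1748  0.053 ] 0.15846322309812635 10.733437862337748 [376.2464 279.7722] [429.3474 308.8377]
side [ 0.4603 -0.1047  0.05  ] [ 0.4912 -0.2594  0.05  ] [ 0.4758 -0.1821  0.05  ] 0.15782437886002493
(array([275.8507, 227.4696]), array([0.4211, 0.2877, 0.006 ])) [0.4209 0.287  0.006 ]
(array([324.2831, 242.865 ]), array([0.4874, 0.1415, 0.006 ])) [0.4874 0.1415 0.006 ]Traceback (most recent call last):
  File "<stdin>", line 9, in <module>
  File "h.py", line 28, in go
    print("t",o["clock"].round(2),"pos",o["position"].round(4),"head",h.round(2),"shift",(d/.15).round(3),"spin",round(-dz/30,3),"f",o["ft_force"].round(1),"w",o["grip_width"].round(3),o["grasp_force"].round(1),"j",o["joint_pos"].round(2))
              ^^^^^^^^^^^^^^^^
AttributeError: 'float' object has no attribute 'round'
```

```bash
sed -i 's/o=manip.get_obs();R=Ro/o={k:np.asarray(v) for k,v in manip.get_obs().items()};R=Ro/' h.py
python3 -c "
from h import *
go(.4552,.2163,.16,114.4)"
```

```text
t 1.7 pos [0.2042 0.5907 0.2533] head 70.93 shift [-2.397 -1.813  0.622] spin -1.449 f [ 0.4 -0.9  0.6] w 0.997 0.0 j [-1.26  0.33 -0.06  1.46  0.02  1.35 -0.09]
```

Request:
{"method": "carry_out", "body": {
  "deltas": [
    [-0.33,-0.25,0,-0.25,1],
    [-0.67,-0.5,0,-0.5,1],
    [-1,-0.75,0,-0.75,1],
    [-1,-0.75,0,-0.75,1],
    [-1,-0.75,0,-0.75,1]
  ]
}}

```text
clock: 2.33
position: [0.309, 0.4356, 0.2536]
ee_rot: [-0.029, 1.0, 0.0, -0.0]
ft_force: [-0.5, 0.4, 0.8]
grip_width: 1.001
grasp_force: 0.0
```

```bash
python3 -c "
from h import *
go(.4552,.2163,.16,114.4)"
```

```text
t 2.33 pos [0.309  0.4356 0.2536] head 93.38 shift [-0.887 -1.517  0.623] spin -0.701 f [-0.5  0.4  0.8] w 1.001 0.0 j [-1.02  0.13 -0.02  1.7   0.    1.31  0.59]
```

Request:
{"method": "carry_out", "body": {
  "deltas": [
    [-0.2,-0.33,0,-0.23,1],
    [-0.4,-0.67,0,-0.47,1],
    [-0.6,-1,0,-0.7,1],
    [-0.6,-1,0,-0.7,1],
    [-0.6,-1,0,-0.7,1]
  ]
}}

```text
clock: 2.95
position: [0.4071, 0.2927, 0.2532]
ee_rot: [-0.212, 0.977, 0.0, -0.0]
ft_force: [0.8, 0.6, -0.3]
grip_width: 1.003
grasp_force: 0.0
```

```bash
python3 -c "
from h import *
go(.4552,.2163,.037,114.4)"
```

```text
t 2.95 pos [0.4071 0.2927 0.2532] head 114.48 shift [-0.081 -0.597  1.441] spin 0.003 f [ 0.8  0.6 -0.3] w 1.003 0.0 j [-0.81  0.06  0.1   1.79 -0.01  1.3   1.29]
```

Request:
{"method": "carry_out", "body": {
  "deltas": [
    [-0.08,-0.3,0.0,0,1],
    [-0.08,-0.6,0.2,0,1],
    [-0.08,-0.6,0.6,0,1],
    [-0.08,-0.6,0.95,0,0.2],
    [-0.08,-0.6,0.95,0,0.2]
  ]
}}

```text
clock: 3.58
position: [0.4531, 0.2149, 0.1077]
ee_rot: [-0.213, 0.977, -0.001, -0.004]
ft_force: [-0.3, 1.0, 0.2]
grip_width: 0.608
grasp_force: 0.0
```

```bash
python3 -c "
from h import *
go(.4552,.2163,.037,114.4)
c=camera('side');cv2.imwrite('pics/g1.png',cv2.resize(c['img'][150:300,200:400,::-1],(800,600)))"
```

```text
t 3.58 pos [0.4531 0.2149 0.1077] head 114.58 shift [-0.02   0.003  0.471] spin 0.006 f [-0.3  1.   0.2] w 0.608 0.0 j [-0.7   0.2   0.18  1.95 -0.04  1.    1.5 ]
```

View pics/g1.png

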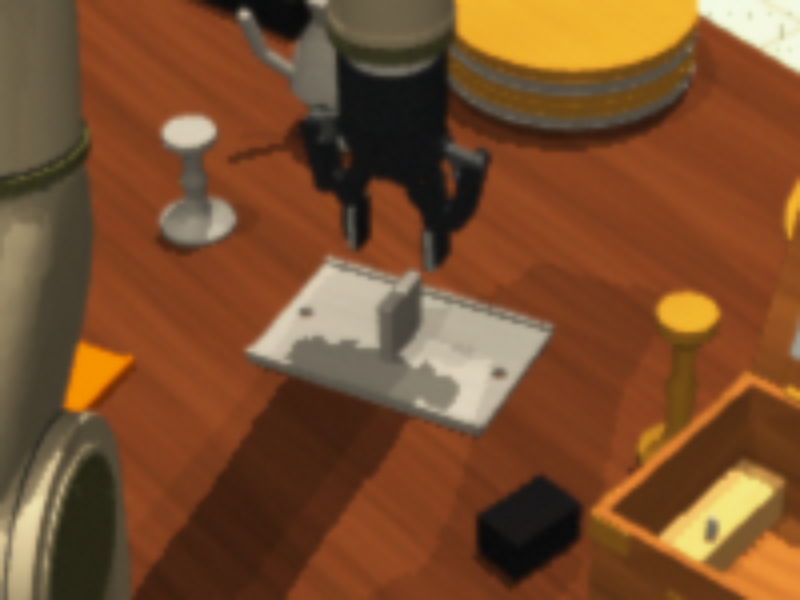

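The open fingers hang directly over the grip, straddling it. I descend and close.

Request:
{"method": "carry_out", "body": {
  "deltas": [
    [0,0,0.2,0,0.2],
    [0,0,0.4,0,0.2],
    [-0.02,0,0.46,0,0.2],
    [-0.02,0,0.46,0,0.2],
    [-0.02,0,0.46,0,0.2]
  ],
  "force": 50
}}

```text
clock: 4.25
position: [0.4599, 0.2161, 0.0435]
ee_rot: [-0.212, 0.977, 0.0, 0.001]
ft_force: [0.0, 0.6, -1.0]
grip_width: 0.602
grasp_force: 0.0
```

Request:
{"method": "carry_out", "body": {
  "deltas": [
    [0,0,0,0,-0.3],
    [0,0,0,0,-1],
    [0,0,0,0,-1],
    [0,0,0,0,-1],
    [0,0,0,0,-1],
    [0,0,0,0,-1]
  ],
  "force": 60
}}

```text
clock: 5.0
position: [0.4592, 0.2157, 0.0425]
ee_rot: [-0.212, 0.977, 0.0, 0.0]
ft_force: [-1.2, 0.4, 6.0]
grip_width: 0.135
grasp_force: 59.8
```

```bash
python3 -c "
from h import *
go(.4552,.2163,.037,114.4)"
```

```text
t 5.0 pos [0.4592 0.2157 0.0425] head 114.44 shift [0.023 0.014 0.036] spin 0.001 f [-1.2  0.4  6. ] w 0.135 59.8 j [-0.69  0.31  0.18  1.99 -0.07  0.85  1.53]
```

Request:
{"method": "carry_out", "body": {
  "deltas": [
    [0,0,-0.1,0,-1],
    [0,0,-0.3,0,-1],
    [0,0,-0.6,0,-1],
    [0,0,-1,0,-1],
    [0,0,-1,0,-1],
    [0,0,-1,0,-1]
  ]
}}

```text
clock: 5.75
position: [0.4583, 0.2149, 0.1914]
ee_rot: [-0.212, 0.977, -0.0, -0.0]
ft_force: [-0.2, -0.3, -4.9]
grip_width: 0.13
grasp_force: 58.8
```

```bash
python3 -c "
from h import *
go(.476,-.03,.22,107)
go(.476,-.178,.22,100.6)"
```

```text
t 5.75 pos [0.4583 0.2149 0.1914] head 114.43 shift [ 0.568 -1.536 -0.19 ] spin 0.248 f [-0.2 -0.3 -4.9] w 0.13 58.8 j [-0.71  0.11  0.19  1.86 -0.02  1.17  1.49]
t 5.75 pos [0.4583 0.2149 0.1914] head 114.43 shift [ 0.976 -2.434 -0.19 ] spin 0.461 f [-0.2 -0.3 -4.9] w 0.13 58.8 j [-0.71  0.11  0.19  1.86 -0.02  1.17  1.49]
```

Request:
{"method": "carry_out", "body": {
  "deltas": [
    [0.05,-0.1,-0.19,0.0,-1],
    [0.13,-0.3,-0.19,0.1,-1],
    [0.25,-0.6,-0.19,0.2,-1],
    [0.4,-1,-0.19,0.3,-1],
    [0.4,-1,-0.19,0.46,-1],
    [0.4,-1,-0.19,0.46,-1]
  ]
}}

```text
clock: 6.5
position: [0.4653, 0.0521, 0.2186]
ee_rot: [-0.091, 0.996, -0.0, -0.001]
ft_force: [0.8, 1.0, -5.5]
grip_width: 0.136
grasp_force: 59.6
```

```bash
python3 -c "
from h import *
go(.476,-.178,.22,100.6)"
```

```text
t 6.5 pos [0.4653 0.0521 0.2186] head 100.44 shift [ 0.208 -1.522 -0.009] spin -0.005 f [ 0.8  1.  -5.5] w 0.136 59.6 j [-0.55 -0.    0.34  1.92  0.    1.23  1.55]
```

Request:
{"method": "carry_out", "body": {
  "deltas": [
    [0.02,-0.15,0,0,-1],
    [0.06,-0.4,0,0,-1],
    [0.1,-0.7,0,0,-1],
    [0.14,-1,0,0,-1],
    [0.14,-1,0,0,-1]
  ]
}}

```text
clock: 7.12
position: [0.4725, -0.1008, 0.2193]
ee_rot: [-0.091, 0.996, -0.001, -0.001]
ft_force: [-0.1, 0.4, -4.5]
grip_width: 0.13
grasp_force: 59.8
```

Request:
{"method": "carry_out", "body": {
  "deltas": [
    [0.03,-0.25,0,0,-1],
    [0.07,-0.5,0,0,-1],
    [0.07,-0.5,0,0,-1],
    [0.07,-0.5,0,0,-1]
  ]
}}

```text
clock: 7.62
position: [0.4767, -0.1716, 0.2194]
ee_rot: [-0.094, 0.996, 0.0, -0.001]
ft_force: [0.2, 0.3, -4.2]
grip_width: 0.135
grasp_force: 60.2
```

```bash
python3 -c "
from h import *
go(.476,-.178,.15,100.6)
c=camera('top');save(c,'t2');s=camera('side')
A=cv2.resize(c['img'][150:300,340:450,::-1],(440,600));B=cv2.resize(s['img'][180:380,300:420+0,::-1],(360,600))
cv2.imwrite('pics/h1.png',np.hstack([A,B]))"
```

```text
t 7.62 pos [ 0.4767 -0.1716  0.2194] head 100.74 shift [ 0.012 -0.041  0.463] spin 0.005 f [ 0.2  0.3 -4.2] w 0.135 60.2 j [-0.3   0.09  0.59  1.84 -0.05  1.23  2.07]
```

View pics/h1.png

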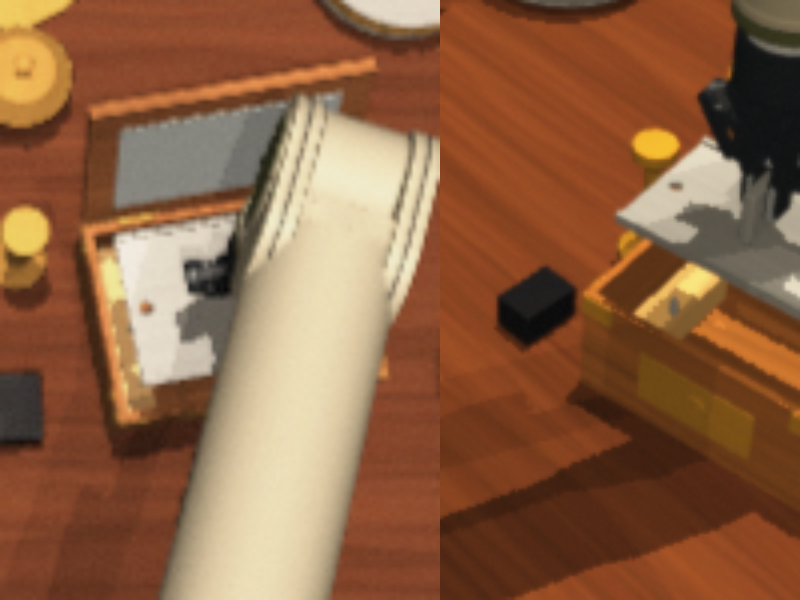

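```bash
python3 - <<'E'
from h import *
np.set_printoptions(precision=4,suppress=True,linewidth=150)
o=manip.get_obs();R=Ro.from_quat(o["ee_rot"]).as_matrix();p=o["position"];print(R[:,2])
zt=p[2]-.0425+.0055
c=camera("top");s=camera("side")
X=ray(c,376.75,227,zt);q,P,w=blob(c,X,4);print("top hole",q,P,w.astype(int))
zu=zt
G=np.array([*p[:2],zt]);v=R[:,1]*np.sign(R[1,1])
for sg in(1,-1):
    X=G+sg*.08*v; X[2]=zt
    X=X+[-.005,0,0]
    q,P,w=blob(s,X,6);print("side hole",sg,proj(s,X),q,P);print(w.astype(int))
    # also the top camera prediction
    print(proj(c,X))
g=s["img"];S=cv2.resize(g[180:330,330:490,::-1],(640,600),interpolation=cv2.INTER_CUBIC);cv2.imwrite("pics/s2.png",S)
E
```

```text
[-0.0007  0.0006 -1.    ]
top hole [376.1735 226.5349] [ 0.4591 -0.0919  0.1828] [[  0   0   0   0   0   0   0   0   0]
 [  0   0   0   0   0   0   0   0   0]
 [  0   0  40 144  84   0   0   0   0]
 [  0   0 178 237 229  38   0   0   0]
 [  0   0 186 281 260  44   0   0   0]
 [  0   0  65 140  80   0   0   0   0]
 [  0   0   0   0   0   0   0   0   0]
 [  0   0   0   0   0   0   0   0   0]
 [  0   0   0   0   0   0   0   0   0]]
side hole 1 [377.4828 241.4413] [375.6619 239.0196] [ 0.4599 -0.0834  0.1828]
[[  0   0   0   0   0   0 211   0   0   0   0   0   0]
 [  0   0   0 355 298 169  36   0   0   0   0   0   0]
 [  0   0 341 269 147   1   0   0   0   0   0   0   0]
 [  0 323 250 115   0   0   0   0   0   0   0   0   0]
 [  0 230  85   0   0   0   0   0   0   0   0   0   0]
 [  0  79   0   0   0   0  38  78  67   7   0   0   0]
 [ 80   0   0   0   0  72 224 238 219 126   4   0   0]
 [  0   0   0   0   0  39 195 234 222 154   0   0   0]
 [  0   0   0   0   0   0  35  83  85  46   0   0   0]
 [  0   0   0   0   0   0   0   0   0   0   0   0   0]
 [  0   0   0   0   0   0   0   0   0  
[... 261 characters left out ...]
 0   0   0   0   0]
 [  0   0   0  25  26  15  15  15  19  24   0   0   0]
 [  0   0  14   8   0   0   0   0   0   0   2   0   0]
 [  0   0   0   0   0   0   0   0   0   0   0   0   0]
 [  0   0   0   0   0   0   0   0   0   0   0   0   0]
 [  0   0   0   0   7  87 147 107  56   0   0   0   0]
 [  0   0   0   0  61 260 301 291 231  44   0   0   0]
 [  0   0   0   0   0 187 281 305 238  61   0   0   0]
 [  0   0   0   0   0   0  46 107  80   0   0   0   0]
 [  0   0   0   0   0   0   0   0   0   0   0   0   0]
 [  0   0   0   0   0   0   0   0   0   0   0   0   0]
 [  0   0   0   0   0   0   0   0   0   0   0   0   0]
 [  0   0   0   0   0   0   0   0   0   0   0   0   0]]
[424.5746 218.7206]
```

View pics/s2.png

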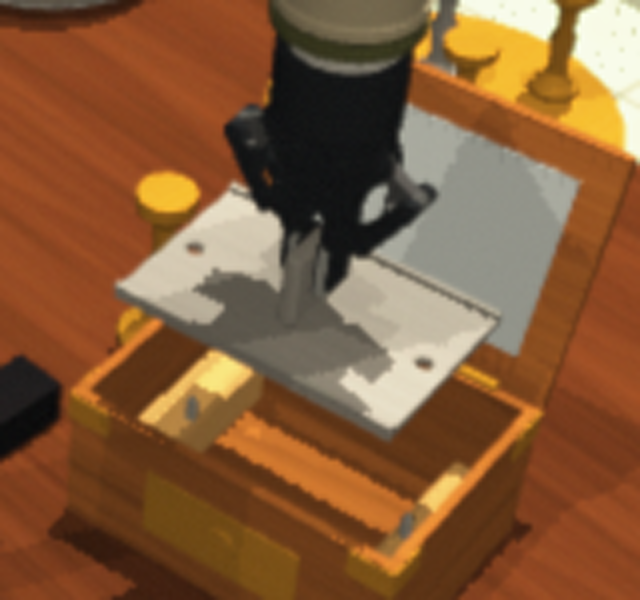

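```bash
python3 - <<'E'
from h import *
np.set_printoptions(precision=4,suppress=True,linewidth=150)
p=manip.get_obs()["position"];c=camera("top");s=camera("side");zt=.1828
hl,hr=ray(s,378.25,241.53,zt),ray(s,435.57,270.39,zt)
pl,pr=ray(s,378,281.6,.05),ray(s,431.3,311.1,.05)
print("side holes",hl,hr,(hl+hr)/2,np.linalg.norm(hl-hr),"rel tcp",(hl+hr)/2-p)
print("side pins",pl,pr,(pl+pr)/2,np.linalg.norm(pl-pr),"need",((pl+pr)/2-(hl+hr)/2)[:2], "L,R",(pl-hl)[:2],(pr-hr)[:2])
h=ray(c,376.17,226.53,zt);a=ray(c,372.86,231.9,.053);print("top need L",(a-h)[:2],h,a)
E
```

```text
side holes [ 0.4582 -0.0942  0.1828] [ 0.4885 -0.2512  0.1828] [ 0.4734 -0.1727  0.1828] 0.1599012625936128 rel tcp [-0.0036 -0.0009 -0.0373]
side pins [ 0.4624 -0.1026  0.05  ] [ 0.4912 -0.2591  0.05  ] [ 0.4768 -0.1808  0.05  ] 0.15914309855437167 need [ 0.0035 -0.0081] L,R [ 0.0042 -0.0083] [ 0.0027 -0.0078]
top need L [ 0.0021 -0.005 ] [ 0.4592 -0.0919  0.1828] [ 0.4613 -0.0969  0.053 ]
```

```bash
python3 -c "
from h import *
go(.4797,-.1783,.1205,100.6)"
```

```text
t 7.92 pos [ 0.477  -0.1723  0.2202] head 100.71 shift [-0.01  -0.043  0.665] spin 0.004 f [-0.4 -0.9 -4.1] w 0.13 60.2 j [-0.3   0.09  0.59  1.84 -0.05  1.23  2.07]
```

Request:
{"method": "carry_out", "body": {
  "deltas": [
    [-0.01,-0.043,0.1,0,-1],
    [-0.01,-0.043,0.25,0,-1],
    [-0.01,-0.043,0.45,0,-1],
    [-0.01,-0.043,0.65,0,-1],
    [-0.01,-0.043,0.65,0,-1],
    [-0.01,-0.043,0.65,0,-1]
  ]
}}

```text
clock: 8.68
position: [0.4799, -0.1795, 0.1234]
ee_rot: [-0.093, 0.996, -0.0, 0.0]
ft_force: [-0.2, -0.2, -3.5]
grip_width: 0.13
grasp_force: 60.1
```

```bash
python3 - <<'E'
from h import *
np.set_printoptions(precision=4,suppress=True,linewidth=150)
go(.4797,-.1783,.1205,100.6)
o=manip.get_obs();R=Ro.from_quat(o["ee_rot"]).as_matrix();p=o["position"]
zt=p[2]-.0425+.0055
c=camera("top");s=camera("side");v=R[:,1]*np.sign(R[1,1])
for n,k,o_ in(("top",c,[0,.001,0]),("side",s,[-.0036,-.001,0])):
  for sg in(1,-1):
    X=np.array([*p[:2],zt])+sg*.08*v+o_;X[2]=zt
    q,P,w=blob(k,X,4);print(n,sg,proj(k,X),q,P)
    if n=="side" or sg==1: print(w.astype(int))
E
```

```text
t 8.68 pos [ 0.4799 -0.1795  0.1234] head 100.62 shift [0.    0.008 0.019] spin 0.001 f [-0.2 -0.2 -3.5] w 0.13 60.1 j [-0.26  0.22  0.59  1.94 -0.14  1.02  2.15]
top 1 [374.8901 229.3298] [374.9025 229.9858] [ 0.4629 -0.0999  0.0864]
[[  0   0   0   0   0   0   0   0   0]
 [  0   0   0   0   0   0   0   0   0]
 [  0   0   0   0   0   0   0   0   0]
 [  0   0   0   7  32   0   0   0   0]
 [  0   0   5 197 289 120   0   0   0]
 [  0   0  26 306 396 258   0   0   0]
 [  0   0   0 171 248 146   0   0   0]
 [  0   0   0   0  46   0   0   0   0]
 [  0   0   0   0   0   0   0   0   0]]
top -1 [420.3612 221.4577] [nan nan] [nan nan nan]
side 1 [378.6078 271.3458] [378.8445 270.7349] [ 0.4636 -0.1006  0.0864]
[[  0   0   0   0   0   0   0   0   0]
 [  0   0   0   0   0   0   0   0   0]
 [  0   0   0   0   0   0   0   0   0]
 [  0   0  44 128 124  93   7   0   0]
 [  0   0 141 155 152 161  88   0   0]
 [  0   0  30   0   0  22  32   0   0]
 [  0   0   0   0   0   0   0   0   0]
 [  0   0   0   0   0   0   0   0   0]
 [  0   0   0   0   0   0   0   0   0]]
side -1 [433.2774 300.8374] [433.5368 300.6485] [ 0.492  -0.2591  0.0864]
[[  0   0   0   0   0   0   0   0   0]
 [  0   0   0   0   0   0   0   0   0]
 [  0   0   0  50  99  90  15   0   0]
 [  0   0  23 238 292 268 168  34   0]
 [  0   0  27 228 323 325 238  92   0]
 [  0   0   0  47 157 187  89   0   0]
 [  0   0   0   0   0   0   0   0   0]
 [  0   0   0   0   0   0   0   0   0]
 [  0   0   0   0   0   0   0   0   0]]h.py:21: RuntimeWarning: invalid value encountered in scalar divide
  uu,vv=u+(w*xx).sum()/w.sum(),v+(w*yy).sum()/w.sum()
```

```bash
python3 -c "
from h import *
go(.4787,-.179,.097,100.6)"
```

```text
t 8.78 pos [ 0.4803 -0.1794  0.1239] head 100.63 shift [0.01  0.005 0.18 ] spin 0.001 f [ 0.6  0.4 -4.3] w 0.135 60.1 j [-0.26  0.22  0.59  1.94 -0.14  1.02  2.15]
```

Request:
{"method": "carry_out", "body": {
  "deltas": [
    [0.009,0.004,0.06,0,-1],
    [0.009,0.004,0.12,0,-1],
    [0.009,0.004,0.15,0,-1],
    [0.009,0.004,0.18,0,-1],
    [0.009,0.004,0.18,0,-1]
  ]
}}

```text
clock: 9.4
position: [0.4789, -0.1785, 0.0959]
ee_rot: [-0.093, 0.996, -0.0, 0.001]
ft_force: [4.1, 1.0, -4.7]
grip_width: 0.127
grasp_force: 60.2
```

Request:
{"method": "carry_out", "body": {
  "deltas": [
    [-0.005,0,0.0,0,-1],
    [-0.005,0,0.02,0,-1],
    [-0.005,0,0.035,0,-1],
    [-0.005,0,0.035,0,-1]
  ]
}}

```text
clock: 9.9
position: [0.4795, -0.1784, 0.0906]
ee_rot: [-0.093, 0.996, -0.0, 0.001]
ft_force: [6.1, 0.9, -4.1]
grip_width: 0.132
grasp_force: 60.3
```

Request:
{"method": "carry_out", "body": {
  "deltas": [
    [-0.006,0,0.0,0,-1],
    [-0.006,0,0.015,0,-1],
    [-0.006,0,0.03,0,-1],
    [-0.006,0,0.03,0,-1]
  ]
}}

```text
clock: 10.4
position: [0.4796, -0.1784, 0.0857]
ee_rot: [-0.093, 0.996, 0.0, -0.0]
ft_force: [4.3, 0.9, -6.6]
grip_width: 0.127
grasp_force: 59.9
```

```bash
python3 -c "
from h import *
go(.479,-.179,.0825,100.6);print(manip.get_obs()['torque'])"
```

```text
t 10.4 pos [ 0.4796 -0.1784  0.0857] head 100.63 shift [ 0.005 -0.003  0.021] spin 0.001 f [ 4.3  0.9 -6.6] w 0.127 59.9 j [-0.24  0.28  0.57  1.97 -0.18  0.95  2.18]
[ 0.30452698 -1.14503096 -0.07106769]
```

Request:
{"method": "carry_out", "body": {
  "deltas": [
    [-0.006,0,0.0,0,-1],
    [-0.006,0,0.01,0,-1],
    [-0.006,0,0.02,0,-1],
    [-0.006,0,0.025,0,-1],
    [-0.006,0,0.025,0,-1]
  ]
}}

```text
clock: 11.02
position: [0.4801, -0.1785, 0.0825]
ee_rot: [-0.092, 0.996, 0.0, -0.0]
ft_force: [-4.8, 0.3, 4.7]
grip_width: 0.135
grasp_force: 61.6
```

```bash
python3 -c "
from h import *
go(.479,-.179,.0825,100.6);print(manip.get_obs()['torque'])"
```

```text
t 11.02 pos [ 0.4801 -0.1785  0.0825] head 100.61 shift [ 0.008 -0.002 -0.   ] spin 0.0 f [-4.8  0.3  4.7] w 0.135 61.6 j [-0.24  0.28  0.57  1.97 -0.19  0.94  2.18]
[0.21177807 0.89157784 0.01787795]
```

Request:
{"method": "carry_out", "body": {
  "deltas": [
    [0,0,0,0,-0.6],
    [0,0,0,0,-0.2],
    [0,0,0,0,0],
    [0,0,0,0,0],
    [0,0,-0.3,0,0],
    [0,0,-0.6,0,0],
    [0,0,-1,0,0],
    [0,0,-1,0,0],
    [0,0,-1,0,0]
  ],
  "force": 20
}}

```text
clock: 12.15
position: [0.4805, -0.1781, 0.2319]
ee_rot: [-0.093, 0.996, 0.0, -0.0]
ft_force: [-0.3, 0.9, 0.2]
grip_width: 0.502
grasp_force: 0.0
```

```bash
python3 - <<'E'
from h import *
np.set_printoptions(precision=4,suppress=True,linewidth=150)
s=camera("side");c=camera("top");W=pts(s);cv2.imwrite("pics/seat.png",cv2.resize(s["img"][200:360,320:500,::-1],(675,600)))
V=pts(c)
for n,Q in(("side",W),("top",V)):
  x=np.array([.4765,-.18]);d=Q[...,:2]-x;a=np.radians(10.6);u=d@[np.cos(a),np.sin(a)];v=d@[-np.sin(a),np.cos(a)]
  for lo,hi in((-.075,-.045),(.045,.075)):
    m=(abs(u)<.04)&(v>lo)&(v<hi)&(Q[...,2]<.09);print(n,lo,m.sum(),np.median(Q[m][:,2]))
go(.6,-.15,.34,190.6)
E
```

```text
side -0.075 235 0.04501746106818398
side 0.045 213 0.0450385680137395
top -0.075 0 nan
top 0.045 191 0.046654548753983026
t 12.25 pos [ 0.48  -0.178  0.231] head 100.64 shift [-0.819  0.036 -0.728] spin -2.999 f [0.1 0.  0.4] w 0.5 0.0 j [-0.3   0.09  0.61  1.81 -0.06  1.25  2.08]
  return _methods._mean(a, axis=axis, dtype=dtype,
  ret = ret.dtype.type(ret / rcount)
```

View pics/seat.png

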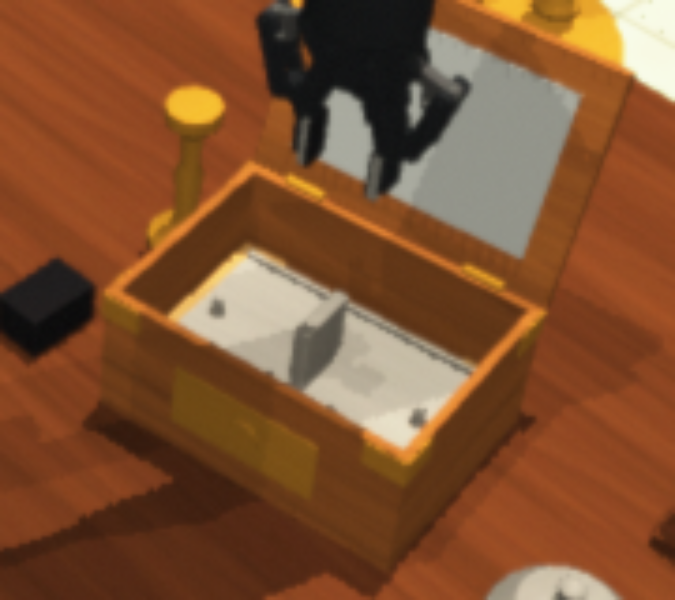

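The tray is seated: both pins poke through it and its surface is level at about 45–46 mm on both sides. Next I raise and turn the gripper 90° so it can straddle the lid edge.

Request:
{"method": "carry_out", "body": {
  "deltas": [
    [0,0,-0.25,0.33,0],
    [0,0,-0.5,0.66,0],
    [0,0,-0.75,1,0],
    [0,0,-0.75,1,0]
  ]
}}

```text
clock: 12.75
position: [0.4813, -0.1786, 0.3461]
ee_rot: [0.169, 0.986, -0.0, 0.001]
ft_force: [0.4, -0.2, -0.9]
grip_width: 0.5
grasp_force: 0.0
```

Request:
{"method": "carry_out", "body": {
  "deltas": [
    [0,0,0,0.33,0],
    [0,0,0,0.66,0],
    [0,0,0,1,0],
    [0,0,0,1,0]
  ]
}}

```text
clock: 13.25
position: [0.4802, -0.1781, 0.3432]
ee_rot: [0.417, 0.909, -0.0, -0.001]
ft_force: [-0.4, -0.0, -0.1]
grip_width: 0.496
grasp_force: 0.0
```

Request:
{"method": "carry_out", "body": {
  "deltas": [
    [0,0,0,0.33,0],
    [0,0,0,0.66,0],
    [0,0,0,1,0],
    [0,0,0,1,0],
    [0,0,0,1,0]
  ]
}}

```text
clock: 13.88
position: [0.4805, -0.1782, 0.3443]
ee_rot: [0.636, 0.772, -0.0, -0.0]
ft_force: [-0.2, -0.3, 0.3]
grip_width: 0.5
grasp_force: 0.0
```

```bash
cat >> h.py <<'E'
SEAT=np.array([.4768,-.179]);YAW=np.radians(10.6)
def lidpt(th,r,n=.006,lat=0):
    t=np.radians(th);x=.085-r*np.cos(t)+n*np.sin(t);z=.1055+r*np.sin(t)+n*np.cos(t)
    e=np.array([np.cos(YAW),np.sin(YAW)]);return np.array([*(SEAT+e*x+lat*np.array([-e[1],e[0]])),z])
def lidfit(name):
    c=camera(name);W=pts(c);d=W[...,:2]-SEAT;e=np.array([np.cos(YAW),np.sin(YAW)])
    u=d@e-.085;v=d@[-e[1],e[0]];z=W[...,2]-.1055
    return c,u,v,z
E
python3 - <<'E'
from h import *
np.set_printoptions(precision=4,suppress=True,linewidth=150)
for n in("top","side"):
    c,u,v,z=lidfit(n)
    for lo,hi in((-.1,-.05),(.05,.1),(-.1,.1)):
        m=(v>lo)&(v<hi)&(z>.03)&(z<.15)&(u>-.02)&(u<.1);k=np.polyfit(z[m],u[m],1)
        for _ in range(3):
            r=abs(u-np.polyval(k,z))<.008;k=np.polyfit(z[m&r],u[m&r],1)
        print(n,lo,(m&r).sum(),"theta",90+np.degrees(np.arctan(k[0])),"u0",k[1])
    m=(z>.148)&(abs(v)<.1)&(u>0)&(u<.1)&(z<.18);print("edge",m.sum(),np.median(u[m]),np.median(z[m]),z[m].max() if m.any() else 0)
P=lidpt(109.4,.165);E=lidpt(109.4,.17);print(P,E)
go(P[0],P[1],.34,10.6)
E
```

```text
top -0.1 38 theta 108.18402894024862 u0 0.0019411446940579963
top 0.05 309 theta 109.04530255993953 u0 -0.000435335675429157
top -0.1 926 theta 109.03327586551981 u0 -0.0004582496567366571
edge 288 0.05711421362695604 0.15824779339920014 0.17010437369263282
side -0.1 1002 theta 108.98749510920436 u0 0.001055709353839852
side 0.05 557 theta 109.31312523730759 u0 0.0006772459127727739
side -0.1 3382 theta 109.01134484357895 u0 0.0009477081507088655
edge 377 0.05528399499288887 0.15537225882118672 0.16355831794815318
[ 0.6198 -0.1522  0.2591] [ 0.6214 -0.1519  0.2639]
t 13.98 pos [ 0.4805 -0.1783  0.3445] head 10.86 shift [-0.005  0.944  0.03 ] spin 0.009 f [ 0.4 -0.1  0.8] w 0.502 0.0 j [-0.35  0.03  0.64  1.63 -0.02  1.49  0.48]
```

Request:
{"method": "carry_out", "body": {
  "deltas": [
    [0,0.3,0,0.01,0],
    [0,0.65,0,0.01,0],
    [0,0.94,0,0.01,0],
    [0,0.94,0,0.01,0],
    [0,0.94,0,0.01,0],
    [0,0.94,0,0.01,0]
  ]
}}

```text
clock: 14.72
position: [0.6184, -0.1531, 0.3456]
ee_rot: [0.641, 0.768, 0.0, 0.0]
ft_force: [-0.0, 1.3, -0.2]
grip_width: 0.502
grasp_force: 0.0
```

```bash
python3 - <<'E'
from h import *
P=lidpt(109,.165)
go(P[0],P[1],.27,10.6)
s=camera("side");cv2.imwrite("pics/lid1.png",cv2.resize(s["img"][130:290,360:520,::-1],(600,600)))
E
```

```text
t 14.72 pos [ 0.6184 -0.1531  0.3456] head 10.31 shift [0.004 0.002 0.504] spin -0.01 f [-0.   1.3 -0.2] w 0.502 0.0 j [-0.3   0.37  0.65  1.3  -0.22  1.54  0.51]
```

View pics/lid1.png

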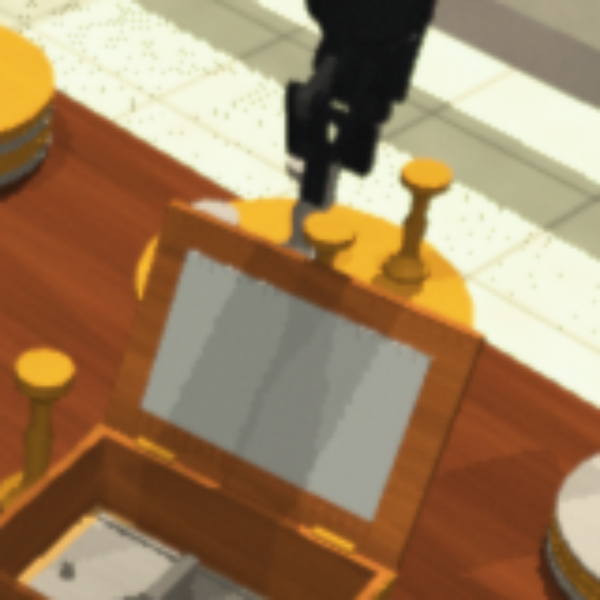

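The gripper is above the middle of the lid's free edge, with its fingers in front of and behind it. I descend to straddle the edge.

Request:
{"method": "carry_out", "body": {
  "deltas": [
    [0,0,0.15,0,0],
    [0,0,0.3,0,0],
    [0,0,0.4,0,0],
    [0,0,0.5,0,0],
    [0,0,0.5,0,0]
  ]
}}

```text
clock: 15.4
position: [0.6188, -0.1521, 0.269]
ee_rot: [0.641, 0.768, -0.0, -0.001]
ft_force: [-0.1, -0.0, 0.6]
grip_width: 0.498
grasp_force: 0.0
```

Request:
{"method": "carry_out", "body": {
  "deltas": [
    [0,0,0,0,-0.1],
    [0,0,0,0,-0.2],
    [0,0,0,0,-0.2]
  ]
}}

```text
clock: 15.78
position: [0.6194, -0.1523, 0.2702]
ee_rot: [0.641, 0.768, 0.0, 0.0]
ft_force: [0.6, 0.2, -0.6]
grip_width: 0.403
grasp_force: 0.0
```

```bash
python3 - <<'E'
from h import *
for th in(109,104,99,94,90,86,82,78,74,70,66,63,60):
    P=lidpt(th,.163);E=lidpt(th,.17);print(th,end=" ");
    o=manip.get_obs();R=Ro.from_quat(o["ee_rot"]).as_matrix();print(((R.T@(np.array([P[0],P[1],E[2]+.006])-o["position"]))/.15).round(3))
go(P[0],P[1],E[2]+.006,10.6)
E
```

```text
109 [ 0.    -0.009 -0.   ]
104 [-0.    -0.098 -0.032]
99 [-0.001 -0.191 -0.055]
94 [-0.001 -0.284 -0.07 ]
90 [-0.002 -0.36  -0.075]
86 [-0.002 -0.436 -0.075]
82 [-0.002 -0.512 -0.07 ]
78 [-0.003 -0.587 -0.059]
74 [-0.003 -0.661 -0.043]
70 [-0.003 -0.734 -0.021]
66 [-0.004 -0.806  0.006]
63 [-0.004 -0.858  0.03 ]
60 [-0.004 -0.909  0.056]
t 15.78 pos [ 0.6194 -0.1523  0.2702] head 10.33 shift [-0.004 -0.909  0.056] spin -0.009 f [ 0.6  0.2 -0.6] w 0.403 0.0 j [-0.3   0.39  0.64  1.43 -0.23  1.39  0.52]
```

Request:
{"method": "carry_out", "body": {
  "deltas": [
    [0,-0.05,-0.015,0,-0.2],
    [0,-0.1,-0.032,0,-0.2],
    [0,-0.145,-0.044,0,-0.2],
    [0,-0.19,-0.055,0,-0.2],
    [0,-0.235,-0.063,0,-0.2],
    [0,-0.285,-0.07,0,-0.2],
    [0,-0.32,-0.072,0,-0.2],
    [0,-0.36,-0.075,0,-0.2],
    [0,-0.36,-0.075,0,-0.2]
  ]
}}

```text
clock: 16.9
position: [0.5655, -0.1621, 0.281]
ee_rot: [0.641, 0.768, 0.0, -0.0]
ft_force: [0.1, -0.4, 0.5]
grip_width: 0.397
grasp_force: 0.1
```

```bash
cat >> h.py <<'E'
def theta(name):
    c,u,v,z=lidfit(name)
    for lo,hi in((-.105,-.05),(.05,.105),(-.105,.105)):
        m=(v>lo)&(v<hi)&(z>.03)&(z<.165)&(u>-.13)&(u<.1)
        ang=np.degrees(np.arctan2(z,-u));rr=np.hypot(u,z);m&=(rr<.168)
        if m.sum()<30: print(name,lo,"few",m.sum());continue
        P=np.c_[u[m],z[m]];t0=np.median(ang[m]);
        for _ in range(4):
            q=np.c_[np.cos(np.radians(t0))*-1,np.sin(np.radians(t0))][0];n=np.array([q[1],-q[0]])
            k=P[abs(P@n-np.median(P@n))<.006];cc=k-k.mean(0);d=np.linalg.svd(cc,full_matrices=False)[2][0];d*=np.sign(d[1]);t0=np.degrees(np.arctan2(d[1],-d[0]))
        print(name,lo,len(k),"theta",round(t0,2),"offset n",round(float(np.mean(k@np.array([d[1],-d[0]]))),4))
    return c
E
python3 - <<'E'
from h import *
theta("side");theta("top");go(.5,-.15,.26,10.6)
E
```

```text
side -0.105 1029 theta 93.17 offset n 0.0009
side 0.05 872 theta 93.1 offset n 0.0009
side -0.105 3493 theta 93.23 offset n 0.0006
top -0.105 few 0
top 0.05 183 theta 93.48 offset n -0.0004
top -0.105 290 theta 93.41 offset n -0.0004
t 17.0 pos [ 0.566  -0.1618  0.2809] head 10.34 shift [ 0.157 -0.419  0.14 ] spin -0.009 f [ 0.1  0.  -0.7] w 0.398 0.1 j [-0.34  0.27  0.65  1.55 -0.16  1.38  0.51]
```

Request:
{"method": "carry_out", "body": {
  "deltas": [
    [0,-0.03,0,0,-0.3],
    [0,-0.06,0,0,-0.3],
    [0,-0.09,0.002,0,-0.3],
    [0,-0.12,0.004,0,-0.3],
    [0,-0.15,0.006,0,-0.3],
    [0,-0.19,0.011,0,-0.3],
    [0,-0.228,0.016,0,-0.3],
    [0,-0.265,0.025,0,-0.3],
    [0,-0.3,0.032,0,-0.3],
    [0,-0.34,0.043,0,-0.3],
    [0,-0.374,0.054,0,-0.3],
    [0,-0.41,0.067,0,-0.3],
    [0,-0.446,0.081,0,-0.3],
    [0,-0.446,0.081,0,-0.3],
    [0,-0.446,0.081,0,-0.3]
  ]
}}

```text
clock: 18.88
position: [0.5003, -0.174, 0.269]
ee_rot: [0.641, 0.768, 0.0, 0.0]
ft_force: [-1.6, -0.4, 0.8]
grip_width: 0.352
grasp_force: 0.8
```

```bash
python3 - <<'E'
from h import *
theta("side");theta("top");P=lidpt(60,.163);E=lidpt(60,.17);go(P[0],P[1],E[2]+.006,10.6)
E
```

```text
side -0.105 487 theta 63.29 offset n -0.0003
side 0.05 405 theta 63.54 offset n -0.0009
side -0.105 1633 theta 63.29 offset n -0.0005
top -0.105 few 0
top 0.05 216 theta 62.86 offset n 0.0128
top -0.105 424 theta 62.57 offset n 0.0134
t 18.98 pos [ 0.5003 -0.174   0.269 ] head 10.34 shift [-0.005 -0.102  0.048] spin -0.009 f [-1.7 -0.9  0.9] w 0.346 0.9 j [-0.36  0.11  0.67  1.72 -0.07  1.33  0.5 ]
```

Request:
{"method": "carry_out", "body": {
  "deltas": [
    [0,-0.03,0.012,0,-0.4],
    [0,-0.06,0.025,0,-0.5],
    [0,-0.06,0.025,0,-1],
    [0,-0.06,0.025,0,-1],
    [0,-0.06,0.025,0,-1],
    [0,-0.06,0.025,0,-1]
  ],
  "force": 20
}}

```text
clock: 19.73
position: [0.4916, -0.1756, 0.2655]
ee_rot: [0.641, 0.768, 0.0, 0.0]
ft_force: [-1.9, -0.3, 6.0]
grip_width: 0.214
grasp_force: 18.4
```

```bash
python3 - <<'E'
from h import *
theta("side");theta("top");P=lidpt(60,.163);E=lidpt(60,.17);go(P[0],P[1],E[2]+.006,10.6)
E
```

```text
side -0.105 447 theta 62.01 offset n -0.0005
side 0.05 378 theta 62.01 offset n -0.0006
side -0.105 1504 theta 61.95 offset n -0.0006
top -0.105 few 0
top 0.05 247 theta 61.36 offset n 0.0129
top -0.105 475 theta 61.25 offset n 0.0132
t 19.82 pos [ 0.4916 -0.1756  0.2655] head 10.34 shift [-0.005 -0.043  0.025] spin -0.009 f [-2.4 -0.   5.2] w 0.21 18.4 j [-0.36  0.09  0.67  1.74 -0.06  1.32  0.5 ]
```

Request:
{"method": "carry_out", "body": {
  "deltas": [
    [0,-0.01,0.006,0,-1],
    [0,-0.02,0.012,0,-1],
    [0,-0.029,0.017,0,-1],
    [0,-0.029,0.017,0,-1],
    [0,-0.029,0.017,0,-1],
    [0,-0.029,0.017,0,-1]
  ],
  "force": 25
}}

```text
clock: 20.58
position: [0.4877, -0.1763, 0.2634]
ee_rot: [0.641, 0.768, 0.001, 0.001]
ft_force: [-2.5, 1.1, 8.7]
grip_width: 0.212
grasp_force: 30.2
```

```bash
python3 - <<'E'
from h import *
theta("side");c=theta("top");P=lidpt(60,.163);E=lidpt(60,.17);go(P[0],P[1],E[2]+.006,10.6)
s=camera("side");save(s,"fin");cv2.imwrite("pics/fin2.png",np.hstack([cv2.resize(s["img"][140:380,320:520,::-1],(500,600)),cv2.resize(c["img"][130:290,340:420,::-1],(300,600))]))
E
```

```text
side -0.105 420 theta 60.55 offset n -0.0008
side 0.05 350 theta 60.51 offset n -0.0008
side -0.105 1407 theta 60.51 offset n -0.0009
top -0.105 few 0
top 0.05 263 theta 59.72 offset n 0.0132
top -0.105 496 theta 59.69 offset n 0.0133
t 20.68 pos [ 0.4877 -0.1763  0.2634] head 10.34 shift [-0.004 -0.017  0.011] spin -0.009 f [-3.2  1.2  8.7] w 0.209 30.2 j [-0.36  0.08  0.67  1.76 -0.05  1.32  0.49]
```

View pics/fin2.png

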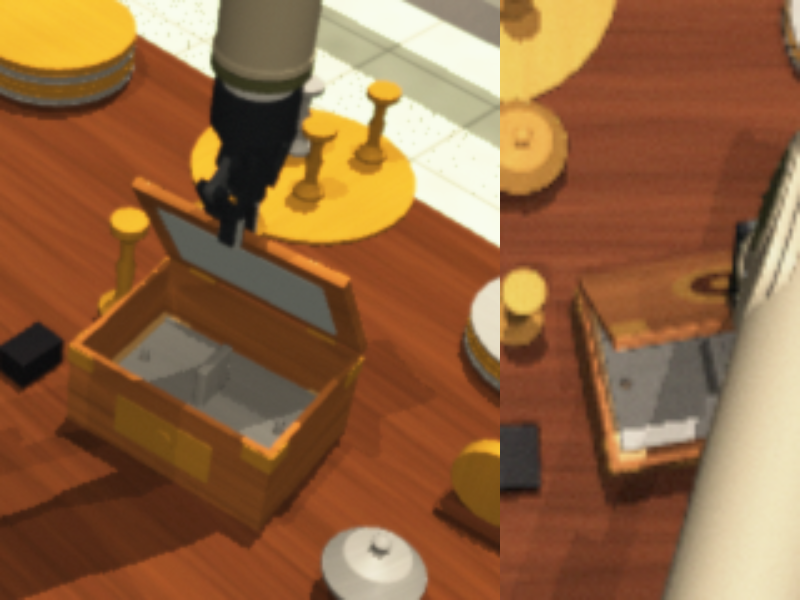

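The lid is pinched and held at about 60.1° (side camera 60.5°, top camera 59.7°). The tray is still seated and the other wares haven't moved, so I hand in.

```bash
python3 -c "
from workcell import ticket
print(ticket.hand_in())"
```

```text
the job is handed in; nothing more can be done
None
```

The tray is seated on its two pins and released, and the lid is held in the gripper at about 60° open (cameras read 59.7° and 60.5°); the job was handed in at about 21 s, with no verdict returned.

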